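# Seat a rod-lens barrel in the V-cradle of the optical check dock and hold it down

### The job

First slide the steel tray with the V-cradle fully home between the guide rails of the check dock. Then take the thicker of the two steel lens barrels off its rest and lay it, without dropping it, along the V at about the middle of the cradle, and gently press it down onto both flanks until the sprung cradle has sunk most of its 8 mm travel; the program finishes while still holding it pressed down like this. Leave the thin barrel, the tape roll, the lidded tub and the felt pen where they are.

Things in the scene. Friction and masses are not known exactly. Their poses are not given: they have to be found in the camera images.
- dock: check dock of grey aluminium, fixed. Origin on the worktop exactly where the tray's origin lies when fully home, z up; the tray slides in along +x, its own +x along the dock's. Guide rails from x = -20 to 55 mm, inner faces at y = +-42 mm (2 mm clearance a side), with lips 11 to 15 mm up reaching inward to y = +-37 mm. End stop 14 mm high, its face at x = 55 mm
- mouth (a point): middle of the dock's flared mouth, on the worktop 40 mm before (-x) the dock's origin; flared cheeks, 11 mm high, narrow from about +-50 mm here to the rails 20 mm further in
- collimator (a point): middle of the front glass of the dark steel collimator behind the dock's end stop, 63 mm along the dock's +x from its origin and 39 mm up; its top is 54 mm up. A barrel pressed down in the V looks into it
- tray: loose flat steel tray 110 (x) x 80 (y) x 8 mm, 0.6 kg with its cradle, plate slick-coated (friction about 0.2), lying on the worktop in front of the dock's mouth, pointing roughly into it; origin at the middle of its underside, z up, +x is the end that enters the dock first. It carries a grip block at x = -46 mm and the sprung V-cradle, 64 x 42 mm, centred at x = 12 mm
- grip (a point): middle of the top of the tray's black upright grip block, 46 mm behind (-x) the tray's origin, 50 mm above the worktop; the block is 16 mm (x) x 26 mm (y) and stands from 8 to 50 mm up; take it across its 26 mm, as there is only 19 mm of room towards the cradle
- seat (a point): where the thick barrel's centre lies when seated in the V; moves with the cradle. 12 mm ahead (+x) of the tray's origin, 47 mm above the tray's underside with the cradle up (39 mm right down); axes as the tray, x along the V. The 90 degree V opens upward, vertex line 17 mm below, upper edges 3 mm below, 41 mm wide over all; between its two pairs of lands the floor is 23 mm below
- v_left: the cradle's V flank on the tray's +y side, aluminium, sloping 45 degrees: two lands, each 14 mm long, at x = -31..-17 and 17..31 mm, so the fingers have a 34 mm gap between; origin on the V's vertex line, 17 mm below the seat point
- v_right: the cradle's V flank on the tray's -y side (both lands), mirror image of v_left; origin on the V's vertex line
- cradle (a joint): how far the sprung cradle is pressed down, m: 0 up, 0.008 at its bottom stop. Spring: 4 N preload plus 1 N per mm, so about 1.5 N on the seated barrel starts it and about 9.5 N brings it to the stop
- lens: the thick lens barrel to be handled: plain steel cylinder 24 mm diameter, 70 mm long, about 0.12 kg, glass at both ends; origin at its centre on its axis, its x axis runs along the barrel (both ends alike; it may be rolled about x). Starts lying in one of the two rests, its axis level, 29 mm above the worktop
- thin_barrel: a second, thinner steel barrel, 16 mm diameter, 70 mm long, in the other rest, axis 23 mm above the worktop; origin at its centre, x along it; leave alone
- rest_a: rest under the thick barrel, fixed, grey plastic: base 66 (x) x 52 (y) x 6 mm with two pairs of V-lands up to 26 mm high at x = -31..-17 and 17..31 mm, so the fingers have a 34 mm gap in the middle; origin at the middle of its underside, x along the V
- rest_b: identical rest under the thin barrel
- tape_roll: roll of tape lying flat, 96 mm across, 25 mm high; bystander; origin at the middle of its underside
- swab_tub: round lidded tub, 68 mm diameter, 75 mm high; bystander; origin at the middle of its underside
- felt_pen: white felt pen, 135 mm long, 17 mm thick, lying on the worktop; bystander; origin at the middle of its underside
There are look-alikes about, which are no part of the job. Leave any orange, turquoise or yellow look-alike of the lens alone.

How it is judged:
By the outcome, as a careful person would: the job done as asked, in the order asked, and still so for the second after the job is handed in, while the arm keeps its last pose, push and grip.
It also fails if it takes over 67 s, if anything falls off the work surface, if the arm or the gripper's body presses on something with over 40 N, if the wrist force passes 120 N, or if a joint passes its speed limit or range.

### The arm

A 6-joint arm with a two-finger parallel gripper is mounted at the origin on a cart in front of the work surface, level with it; the furniture and walls round the work are solid. World frame = base frame: x ahead of the robot, y to its left, z up, the work surface at z = 0. Lengths are in mm, angles in degrees, forces in N, time in s.
With the tool pointing down it reaches from about 350 to 875 mm from the base axis. Payload 4.2 kg.
Tool frame: the origin (TCP) lies on the centre line of the jaws, within the pads' length; the fingertips stand 25 mm ahead of it and the grasp point (between the pads) lies 6 mm ahead of it; z points along the fingers, x is the direction in which the jaws open and shut, and the axes are right-handed (so a half turn about z gives the same grasp; the last joint's range is limited). The gripper opens to 85 mm and grips with 20 to 120 N. Pads are 22 mm wide; open, the fingers measure 114 mm over their backs; the gripper's body (76 mm by 85 mm) begins 54 mm behind the grasp point. The pads swing forward as they close: fully open they stand 13 mm farther back than shut.
Start: joints at [-58.407, 22.042, 0.453, 0, -68.411, -14.817], TCP at [180.412, -598.373, 256.312] pointing down, gripper open.
Joint ranges: [-179.83, 179.83], [-69.29, 118.12], [-61.27, 80.66], [-181.25, 117.63], [-171.15, -9.14], [-177.46, 177.46]. Speed limits (degrees/s): [159.86, 159.86, 180, 180, 180, 180].

### API

Orientations are given as [roll, pitch, yaw] about the fixed x, y, z axes, in that order (R = Rz(yaw) Ry(pitch) Rx(roll)).
In Python, from workcell import manip, vision gives the robot as it stands.
- The arm moves only by the tool apply_moves, never from a script. Its argument "deltas" is one flat list of numbers, 6 for each row, row after row: the shift along the tool's x, y, z each as a share of 500 mm, from -1 to 1, then the turn, a rotation vector about the tool's x, y, z each as a share of pi/2 rad, from -1 to 1. A call has 1 to 20 rows; each row shifts and turns the commanded pose from where the row before left it, along the tool's axes as they then stand; what a row does not reach is not made up. A row lasts 1/8 s, in which the tool goes at most 62.5 mm and 10.7 degrees, less where a joint would pass 70% of its speed; a pose out of reach is approached as far as the arm can. A call with a number of a shift or a turn outside -1 to 1 is refused whole. A call with a gripper value outside its range is refused whole. "jaw" is the opening, from -1 (shut) to 1 (fully open), set as the call begins (left out, the last holds). The fingers move at their own pace and stop on an object; the grip force is fixed at half the most. Time passes only in rows, so rows that do not move let the fingers close. It gives the time, the measured TCP pose, the force and the opening at its end, in the units of the state.
- manip.sense(): the state, without advancing time (a new reading comes with each control period).
- vision.read_camera(name): name is "side" or "top"; returns the picture (420x560x3 uint8, red, green, blue); there is no depth.
- vision.calibration(name): a dict with "fx", "fy", "cx", "cy" (pixels), "world_to_cam" (4x4, takes a point from world to camera coordinates). Camera axes: x right, y down, z forward; pixel columns grow to the right and rows downward; lengths in mm; the calibration is good to about 2 mm. A picture is of the moment at which its call begins. calibration takes no time and is no camera call.
- manip.hand_in(): hands the job in, once; it reports no verdict.
The state is a dict: "clock": time; "joint_pos": joint angles; "qd": joint speeds; "effort": joint torques, N m; "position": TCP position; "tcp_rot": TCP orientation; "contact_force": force on the tool from outside, world axes, zero at the start; "torque": the same for the moment, N m; "gripper_width": opening from 0.0 (shut) to 1.0 (fully open).
Only numpy, scipy, OpenCV 4.12 (cv2) and the standard library are available. Lean on these libraries where they do the work, as an engineer would, in place of code of your own. Each camera call takes 0.05 s, during which the arm holds its last target.

## Working session

There is one attempt and no reset: what is moved stays moved. The work goes in short steps, Python scripts to look and compute and a tool call to move; the robot and the scene stay as the last step left them, time stands still between calls to the robot, and variables do not carry over. Pictures are saved under pics/ and viewed, and the job is handed in when it is done.

Besides the shell and the picture viewer there is one more tool, called after "Emit:" by a JSON object that holds its "method" and its "body", one argument or row to a line. apply_moves: Moves the arm, as the interface text tells. Its arguments: {"type":"object","properties":{"deltas":{"type":"array","items":{"type":"number","minimum":-1,"maximum":1}},"jaw":{"type":"number"}},"required":["deltas"]}

```bash
mkdir -p pics; ls
python3 - <<'E'
from workcell import manip, vision
import cv2,json
print(manip.sense())
for n in("top","side"):
    c=vision.calibration(n);print(n,c)
    cv2.imwrite(f"pics/{n}0.png",cv2.resize(vision.read_camera(n)[:,:,::-1],(800,600),interpolation=cv2.INTER_CUBIC))
E
```

```text
pics
{'clock': 0.0, 'joint_pos': array([-5.84069970e+01,  2.20884190e+01,  3.78988683e-01, -2.78463478e-02,
       -6.84109891e+01, -1.48160007e+01]), 'qd': array([-0.00243361, -0.01304192, -0.03610759, -0.05059164,  0.01517582,
        0.02137774]), 'effort': array([ 7.07798736e-04, -3.92290986e+01,  1.88407588e+01,  4.18633953e+00,
       -4.63823089e-03,  1.41138887e-06]), 'position': array([ 180.25832796, -597.88123537,  255.24376055]), 'tcp_rot': array([-1.79994217e+02, -1.23033666e-01,  1.06766723e+02]), 'contact_force': array([0.00963092, 0.66161454, 0.89154885]), 'torque': array([-0.03277251,  0.00744827, -0.00424114]), 'gripper_width': 0.9970038383717055}
top {'fx': 478.1949851290948, 'fy': 478.1949851290948, 'cx': 278.06491779180897, 'cy': 216.3247697459192, 'world_to_cam': array([[-1.75023834e-02, -9.99827301e-01, -6.24770822e-03,
         2.23683411e+02],
       [-9.80399027e-01,  1.83880597e-02, -1.96162247e-01,
         5.19595528e+02],
       [ 1.96243253e-01,  2.69194022e-03, -9.80551548e-01,
         1.10777170e+03],
       [ 0.00000000e+00,  0.00000000e+00,  0.00000000e+00,
         1.00000000e+00]])}
side {'fx': 396.82968263154055, 'fy': 396.82968263154055, 'cx': 283.95674120101023, 'cy': 209.783385646056, 'world_to_cam': array([[-8.61514356e-01, -5.07731714e-01,  1.23365885e-03,
         5.67572404e+02],
       [-3.53759237e-01,  5.98508871e-01, -7.18777806e-01,
         8.43723187e+01],
       [ 3.64207931e-01, -6.19673816e-01, -6.95238768e-01,
         8.51466327e+02],
       [ 0.00000000e+00,  0.00000000e+00,  0.00000000e+00,
         1.00000000e+00]])}
```

View pics/top0.png

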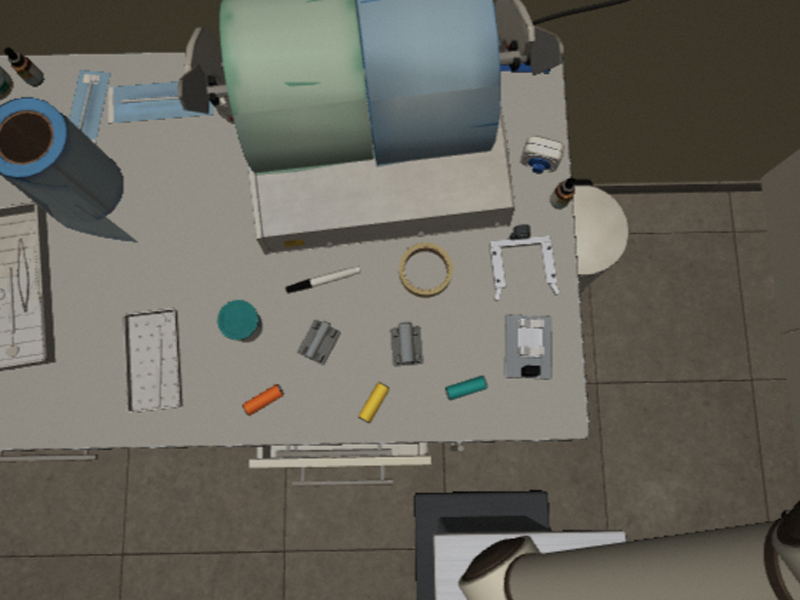

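View pics/side0.png

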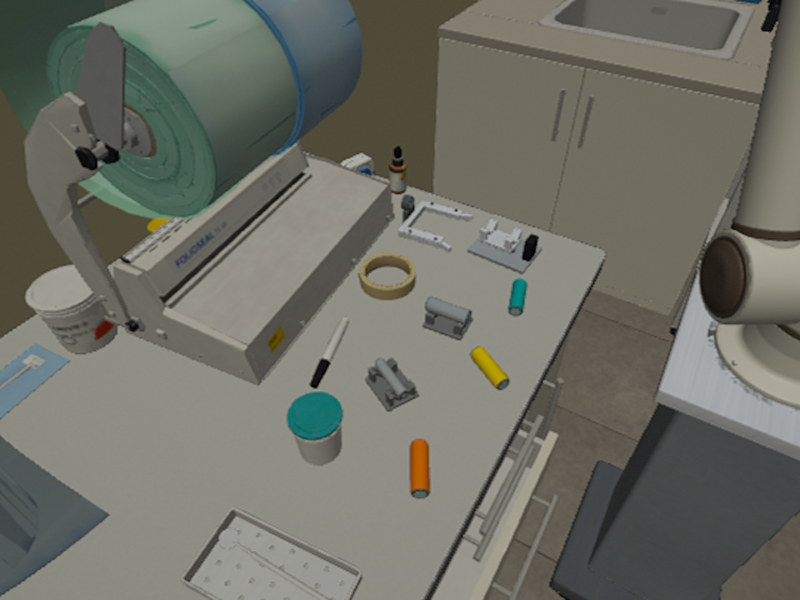

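```bash
cat > h.py <<'E'
from workcell import manip, vision
import cv2,numpy as np
def shot(n,name,x0,y0,w,h,s):
    im=vision.read_camera(n)[:,:,::-1]
    np.save(f"pics/{name}.npy",im)
    crop(im,name,x0,y0,w,h,s)
def crop(im,name,x0,y0,w,h,s):
    c=cv2.resize(im[y0:y0+h,x0:x0+w],None,fx=s,fy=s,interpolation=cv2.INTER_CUBIC)
    cv2.imwrite(f"pics/{name}.png",c)
def px2w(n,u,v,z):
    c=vision.calibration(n);T=c["world_to_cam"];R=T[:3,:3];t=T[:3,3]
    d=R.T@np.array([(u-c["cx"])/c["fx"],(v-c["cy"])/c["fy"],1]);o=-R.T@t
    return o+d*(z-o[2])/d[2]
def w2px(n,p):
    c=vision.calibration(n);T=c["world_to_cam"];q=T[:3,:3]@np.asarray(p,float)+T[:3,3]
    return np.array([c["fx"]*q[0]/q[2]+c["cx"],c["fy"]*q[1]/q[2]+c["cy"]])
E
python3 - <<'E'
from h import *
shot("top","t1",335,150,75,125,4.8)
im=np.load("pics/t1.npy"); crop(im,"t2",200,215,110,55,7)
shot("side","s1",270,130,120,70,6.6)
im=np.load("pics/s1.npy"); crop(im,"s2",250,200,90,90,6.5)
E
```

```text
(no output)
```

View pics/t1.png

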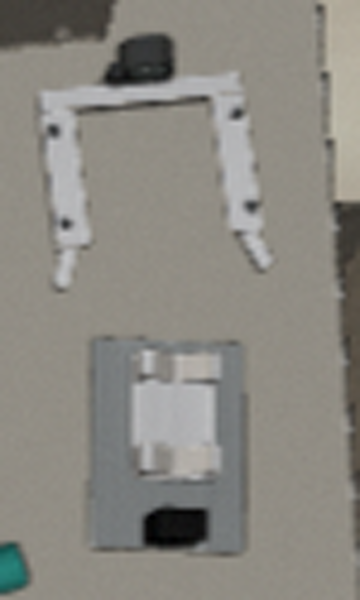

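View pics/t2.png

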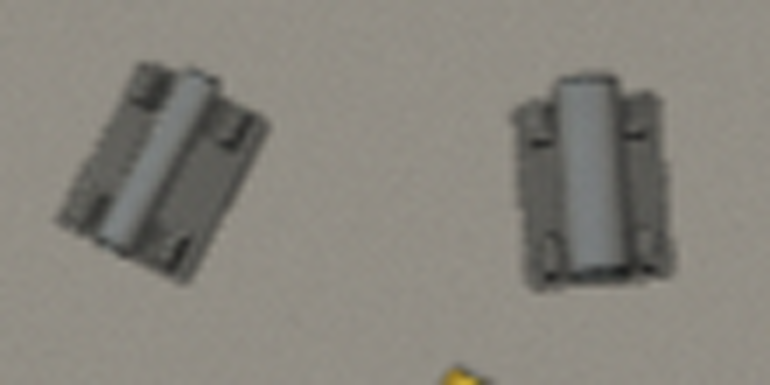

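View pics/s1.png

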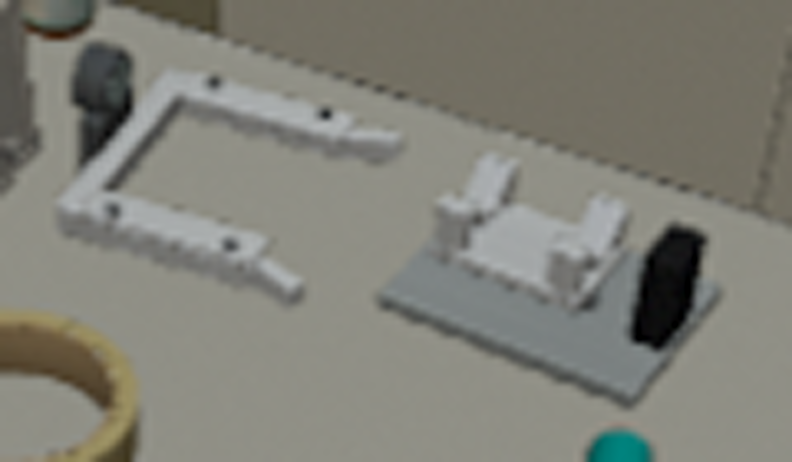

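View pics/s2.png

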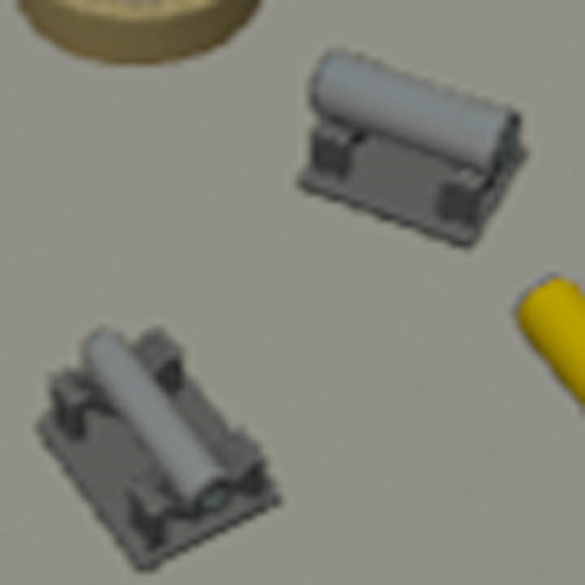

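```bash
cat > fit.py <<'E'
from h import *
from scipy.optimize import least_squares
def conv(pts,s,x0,y0): return [((a+.5)/s-.5+x0,(b+.5)/s-.5+y0) for a,b in pts]
def fit(obs,init):
    # obs: list (cam,(u,v),(lx,ly,lz)); pose x,y,yaw
    def P(p,l):
        c,s=np.cos(p[2]),np.sin(p[2]); return [p[0]+c*l[0]-s*l[1],p[1]+s*l[0]+c*l[1],l[2]]
    f=lambda p:np.concatenate([w2px(o[0],P(p,o[2]))-o[1] for o in obs])
    r=least_squares(f,init,x_scale=[10,10,.1],loss="soft_l1")
    return r.x,f(r.x).reshape(-1,2).round(2)
E
python3 - <<'E'
from fit import *
T=("top",4.8,335,150);S=("side",6.6,270,130)
def O(C,pts,loc): return [(C[0],q,l) for q,l in zip(conv(pts,*C[1:]),loc)]
tray=O(T,[(93,337),(244,343),(245,553),(91,549)],[(55,40,8),(55,-40,8),(-55,-40,8),(-55,40,8)])
trS=O(S,[(380,297),(630,402),(718,290)],[(55,40,8),(-55,40,8),(-55,-40,8)])
for o in (tray,trS,tray+trS):
    x,r=fit(o,[500,-200,0]);print("tray",x[:2],np.degrees(x[2]));print(r.tolist())
L=[(55,37,15),(-20,37,15),(55,-37,15),(-20,-37,15)]
d=O(T,[(78,110),(88,243),(213,97),(233,228)],L)
dS=O(S,[(183,97),(108,188),(350,122),(265,240)],[(55,-37,15),(55,37,15),(-20,-37,15),(-20,37,15)])
for o in (d,dS,d+dS):
    x,r=fit(o,[650,-200,0]);print("dock",x[:2],np.degrees(x[2]));print(r.tolist())
# barrel
C2=("top",7,200,215);C3=("side",6.5,250,200)
b=conv([(587,80),(598,272)],*C2[1:])
for u,v in b: print("barrel end top",px2w("top",u,v,41))
E
```

```text
tray [462.39288398 -12.4902144 ] -3.153458897997673
[[-0.27, 0.15], [0.17, 0.04], [0.25, 0.08], [-0.15, -0.28]]
tray [461.07360956 -12.66644515] -3.6694257201004365
[[-0.86, -0.04], [0.19, -0.04], [0.51, -0.0]]
tray [461.96292516 -12.51991208] -3.205538491527114
[[-0.23, 0.31], [0.21, 0.22], [0.25, 0.27], [-0.15, -0.12], [-1.17, 0.01], [0.03, -0.18], [0.12, -0.22]]
dock [590.71504969 -12.43286112] 3.9047305295925345
[[-0.58, -0.63], [0.76, 0.21], [0.14, -0.36], [-0.25, 0.84]]
dock [587.72216037 -16.44267113] 3.488265052552216
[[0.07, -0.63], [-0.56, -0.22], [-0.44, 2.8], [1.3, -0.22]]
dock [589.33071352 -13.48518862] 3.504147752221261
[[-0.01, -0.22], [1.14, 0.64], [0.75, 0.24], [0.16, 1.47], [-0.96, -0.27], [-1.64, 0.17], [-1.45, 3.17], [0.23, 0.19]]
barrel end top [501.48747115 201.600564    41.        ]
barrel end top [434.23829101 199.13525244  41.        ]
```

```bash
cat > ov.py <<'E'
from h import *
def draw(im,cam,name,pose,lines,x0,y0,w,h,s,cols=((0,0,255),)):
    c=cv2.resize(im[y0:y0+h,x0:x0+w],None,fx=s,fy=s,interpolation=cv2.INTER_CUBIC)
    ca,sa=np.cos(pose[2]),np.sin(pose[2])
    for l in lines:
        P=[]
        for q in l:
            p=w2px(cam,[pose[0]+ca*q[0]-sa*q[1],pose[1]+sa*q[0]+ca*q[1],q[2]])
            P.append(tuple(int(round(k)) for k in ((p-[x0,y0]+.5)*s-.5)))
        cv2.line(c,P[0],P[1],cols[0],1)
    cv2.imwrite(f"pics/{name}.png",c)
E
python3 - <<'E'
from ov import *
L=[]
for s in (1,-1):
    L+=[((-20,37*s,15),(55,37*s,15)),((-40,50*s,11),(-20,42*s,11)),((-20,37*s,15),(-20,50*s,15))]
L+=[((55,-50,14),(55,50,14)),((63,-10,54),(63,10,54))]
p=(590,-13,np.radians(3.8))
draw(np.load("pics/t1.npy"),"top","ovt",p,L,338,150,60,65,10)
draw(np.load("pics/s1.npy"),"side","ovs",p,L,270,130,66,54,11)
E
```

```text
(no output)
```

View pics/ovt.png

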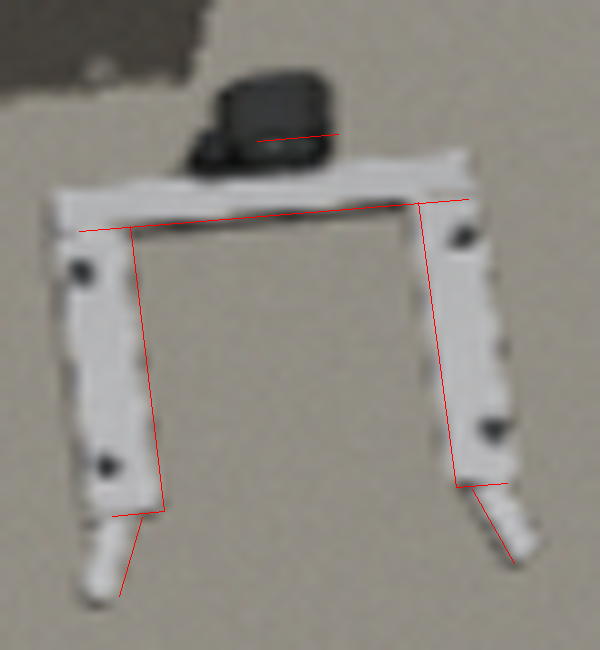

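View pics/ovs.png

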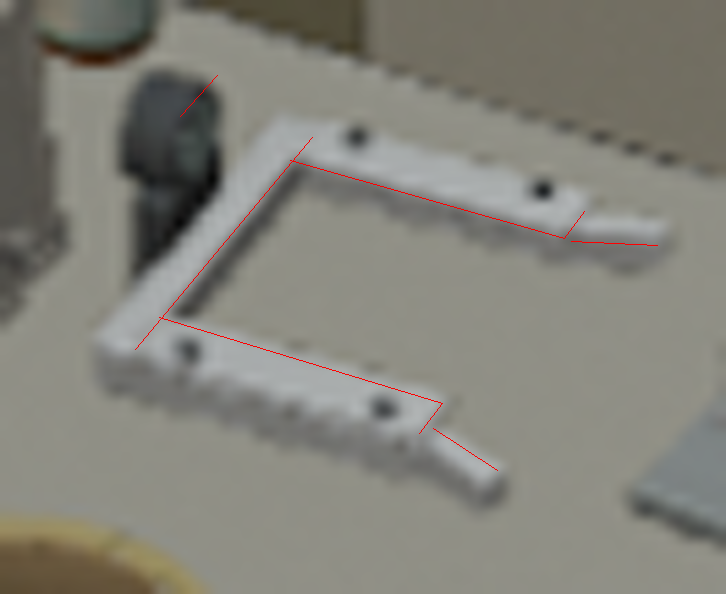

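```bash
cat > mv.py <<'E'
from h import *
import sys
from scipy.spatial.transform import Rotation as Ro
def plan(cur,tgt,n):
    """cur,tgt: (x,y,z,yaw) tool down; prints n rows in tool axes/shares"""
    out=[]
    d=(np.array(tgt,float)-cur)
    st=d[:3]/n; yw=d[3]/n
    for i in range(n):
        a=np.radians(cur[3]+yw*i)
        xt=np.array([np.cos(a),np.sin(a),0]);yt=np.array([np.sin(a),-np.cos(a),0])
        out.append([st@xt/500,st@yt/500,-st[2]/500,0,0,-yw/90])
    print("step mm %.1f deg %.1f"%(np.linalg.norm(st),yw)); print(", ".join("%.4f"%v for r in out for v in r))
E
python3 -c "
from mv import *
plan((180.4,-598.4,256.3,106.78),(416.1,-9.9,150,86.8),12)"
```

```text
step mm 53.6 deg -1.7
0.0826, 0.0659, 0.0177, 0.0000, 0.0000, 0.0185, 0.0844, 0.0635, 0.0177, 0.0000, 0.0000, 0.0185, 0.0863, 0.0610, 0.0177, 0.0000, 0.0000, 0.0185, 0.0880, 0.0585, 0.0177, 0.0000, 0.0000, 0.0185, 0.0897, 0.0559, 0.0177, 0.0000, 0.0000, 0.0185, 0.0912, 0.0533, 0.0177, 0.0000, 0.0000, 0.0185, 0.0928, 0.0506, 0.0177, 0.0000, 0.0000, 0.0185, 0.0942, 0.0479, 0.0177, 0.0000, 0.0000, 0.0185, 0.0955, 0.0451, 0.0177, 0.0000, 0.0000, 0.0185, 0.0968, 0.0423, 0.0177, 0.0000, 0.0000, 0.0185, 0.0980, 0.0395, 0.0177, 0.0000, 0.0000, 0.0185, 0.0991, 0.0366, 0.0177, 0.0000, 0.0000, 0.0185
```

Emit:
{"method": "apply_moves", "body": {
  "deltas": [0,0,0,0,0,0.111,0,0,0,0,0,0.111,0.1001,0.0337,0.0177,0,0,0,0.1001,0.0337,0.0177,0,0,0,0.1001,0.0337,0.0177,0,0,0,0.1001,0.0337,0.0177,0,0,0,0.1001,0.0337,0.0177,0,0,0,0.1001,0.0337,0.0177,0,0,0,0.1001,0.0337,0.0177,0,0,0,0.1001,0.0337,0.0177,0,0,0,0.1001,0.0337,0.0177,0,0,0,0.1001,0.0337,0.0177,0,0,0,0.1001,0.0337,0.0177,0,0,0,0.1001,0.0337,0.0177,0,0,0,0,0,0,0,0,0,0,0,0,0,0,0],
  "jaw": 1
}}

```text
clock: 2.2
position: [415.5, -10.0, 149.9]
tcp_rot: [-179.9, 0.0, 86.8]
contact_force: [0.2, -0.5, 0.9]
gripper_width: 1.0
```

Emit:
{"method": "apply_moves", "body": {
  "deltas": [0,0.001,0.072,0,0,0,0,0,0.072,0,0,0,0,0,0.048,0,0,0,0,0,0.024,0,0,0,0,0,0,0,0,0],
  "jaw": 0.3
}}

```text
clock: 2.82
position: [416.0, -10.8, 41.9]
tcp_rot: [-179.9, 0.0, 86.7]
contact_force: [-0.7, -0.3, 0.3]
gripper_width: 0.651
```

Run:
```python
from h import *
shot("side","s3",310,120,120,90,6.6)
```

```text
(no output)
```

View pics/s3.png

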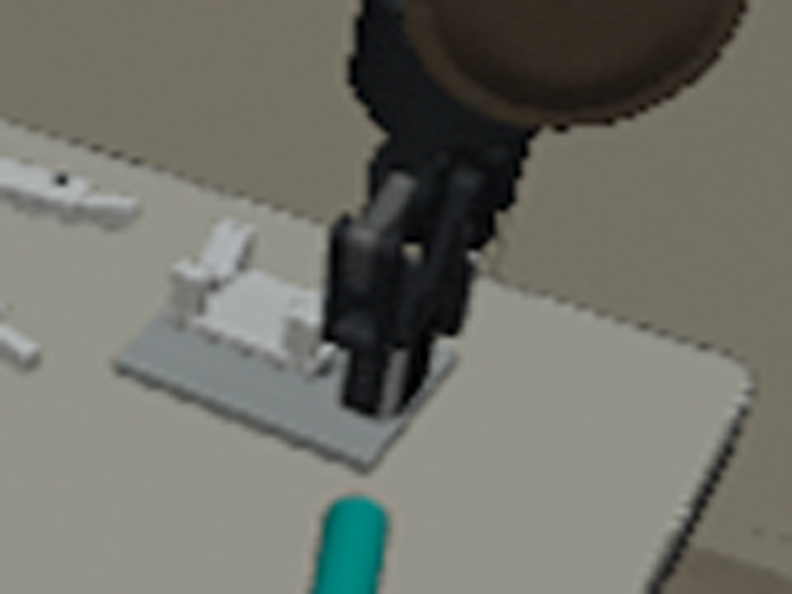

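The fingers straddle the block (at about (380,370)), clear of the tray plate and the cradle. Closing now.

Emit:
{"method": "apply_moves", "body": {
  "deltas": [0,0,0,0,0,0,0,0,0,0,0,0,0,0,0,0,0,0,0,0,0,0,0,0,0,0,0,0,0,0],
  "jaw": -1
}}

```text
clock: 3.5
position: [417.0, -9.9, 43.2]
tcp_rot: [179.9, -0.0, 86.8]
contact_force: [-0.2, -0.4, 6.0]
gripper_width: 0.293
```

```bash
python3 -c "
from mv import *
plan((416,-9.9,42,86.8),(439.3,-22.2,42,93.8),6)
plan((439.3,-22.2,42,93.8),(544.1,-15.25,42,93.8),20)"
```

```text
step mm 4.4 deg 1.2
-0.0037, 0.0080, -0.0000, 0.0000, 0.0000, -0.0130, -0.0038, 0.0079, -0.0000, 0.0000, 0.0000, -0.0130, -0.0040, 0.0078, -0.0000, 0.0000, 0.0000, -0.0130, -0.0041, 0.0077, -0.0000, 0.0000, 0.0000, -0.0130, -0.0043, 0.0077, -0.0000, 0.0000, 0.0000, -0.0130, -0.0045, 0.0076, -0.0000, 0.0000, 0.0000, -0.0130
step mm 5.3 deg 0.0
-0.0000, 0.0105, -0.0000, 0.0000, 0.0000, -0.0000, -0.0000, 0.0105, -0.0000, 0.0000, 0.0000, -0.0000, -0.0000, 0.0105, -0.0000, 0.0000, 0.0000, -0.0000, -0.0000, 0.0105, -0.0000, 0.0000, 0.0000, -0.0000, -0.0000, 0.0105, -0.0000, 0.0000, 0.0000, -0.0000, -0.0000, 0.0105, -0.0000, 0.0000, 0.0000, -0.0000, -0.0000, 0.0105, -0.0000, 0.0000, 0.0000, -0.0000, -0.0000, 0.0105, -0.0000, 0.0000, 0.0000, -0.0000, -0.0000, 0.0105, -0.0000, 0.0000, 0.0000, -0.0000, -0.0000, 0.0105, -0.0000, 0.0000, 0.0000, -0.0000, -0.0000, 0.0105, -0.0000, 0.0000, 0.0000, -0.0000, -0.0000, 0.0105, -0.0000, 0.0000, 0.0000, -0.0000, -0.0000, 0.0105, -0.0000, 0.0000, 0.0000, -0.0000, -0.0000, 0.0105, -0.0000, 0.0000, 0.0000, -0.0000, -0.0000, 0.0105, -0.0000, 0.0000, 0.0000, -0.0000, -0.0000, 0.0105, -0.0000, 0.0000, 0.0000, -0.0000, -0.0000, 0.0105, -0.0000, 0.0000, 0.0000, -0.0000, -0.0000, 0.0105, -0.0000, 0.0000, 0.0000, -0.0000, -0.0000, 0.0105, -0.0000, 0.0000, 0.0000, -0.0000, -0.0000, 0.0105, -0.0000, 0.0000, 0.0000, -0.0000
```

Emit:
{"method": "apply_moves", "body": {
  "deltas": [-0.0037,0.008,-0.001,0,0,-0.013,-0.0038,0.0079,0,0,0,-0.013,-0.004,0.0078,0,0,0,-0.013,-0.0041,0.0077,0,0,0,-0.013,-0.0043,0.0077,0,0,0,-0.013,-0.0045,0.0076,0,0,0,-0.013,0,0,0,0,0,0]
}}

```text
clock: 4.38
position: [439.8, -22.6, 43.2]
tcp_rot: [180.0, 0.0, 93.9]
contact_force: [-2.9, -1.1, 5.3]
gripper_width: 0.295
```

Run:
```python
from h import *
shot("top","t4",335,150,90,110,5.4)
```

```text
(no output)
```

View pics/t4.png

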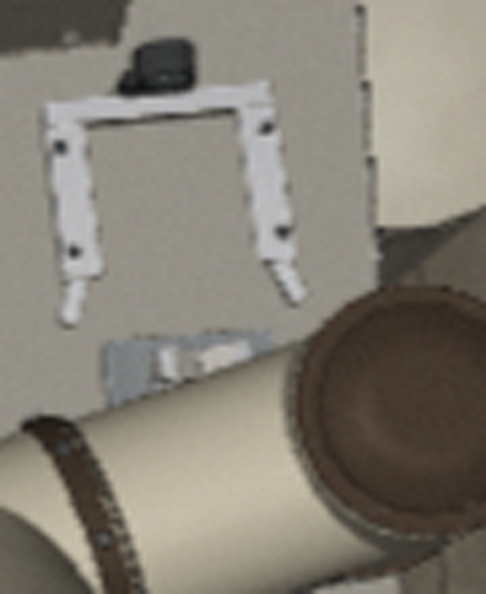

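Emit:
{"method": "apply_moves", "body": {
  "deltas": [0,0.0105,0,0,0,0,0,0.0105,0,0,0,0,0,0.0105,0,0,0,0,0,0.0105,0,0,0,0,0,0.0105,0,0,0,0,0,0.0105,0,0,0,0,0,0.0105,0,0,0,0,0,0.0105,0,0,0,0,0,0.0105,0,0,0,0,0,0.0105,0,0,0,0,0,0,0,0,0,0]
}}

```text
clock: 5.8
position: [492.3, -19.1, 43.2]
tcp_rot: [180.0, 0.0, 93.8]
contact_force: [-2.3, -1.3, 5.7]
gripper_width: 0.293
```

Emit:
{"method": "apply_moves", "body": {
  "deltas": [0,0.0105,0,0,0,0,0,0.0105,0,0,0,0,0,0.0105,0,0,0,0,0,0.0105,0,0,0,0,0,0.0105,0,0,0,0,0,0.0105,0,0,0,0,0,0.0105,0,0,0,0,0,0,0,0,0,0]
}}

```text
clock: 6.8
position: [529.0, -16.6, 43.2]
tcp_rot: [180.0, 0.0, 93.8]
contact_force: [-2.4, -0.3, 4.7]
gripper_width: 0.293
```

Emit:
{"method": "apply_moves", "body": {
  "deltas": [0,0.004,0,0,0,0,0,0.004,0,0,0,0,0,0.004,0,0,0,0,0,0.004,0,0,0,0,0,0.004,0,0,0,0,0,0.004,0,0,0,0,0,0,0,0,0,0]
}}

```text
clock: 7.68
position: [540.3, -15.9, 43.2]
tcp_rot: [-180.0, 0.0, 93.8]
contact_force: [-3.4, -1.5, 5.1]
gripper_width: 0.296
```

Emit:
{"method": "apply_moves", "body": {
  "deltas": [0,0.002,0,0,0,0,0,0.002,0,0,0,0,0,0.002,0,0,0,0,0,0,0,0,0,0]
}}

```text
clock: 8.18
position: [543.1, -15.7, 43.2]
tcp_rot: [-179.9, 0.0, 93.8]
contact_force: [-4.5, -0.6, 7.1]
gripper_width: 0.294
```

Emit:
{"method": "apply_moves", "body": {
  "deltas": [0,0.002,0,0,0,0,0,0.002,0,0,0,0,0,0,0,0,0,0]
}}

```text
clock: 8.55
position: [544.2, -15.7, 43.2]
tcp_rot: [-179.8, 0.0, 93.8]
contact_force: [-5.7, -0.2, 8.5]
gripper_width: 0.295
```

Emit:
{"method": "apply_moves", "body": {
  "deltas": [0,0.003,0,0,0,0,0,0.003,0,0,0,0,0,0,0,0,0,0]
}}

```text
clock: 8.93
position: [544.5, -16.0, 43.2]
tcp_rot: [-179.5, 0.1, 93.8]
contact_force: [-13.1, 1.2, 14.9]
gripper_width: 0.289
```

Emit:
{"method": "apply_moves", "body": {
  "deltas": [0,0.003,0,0,0,0,0,0.003,0,0,0,0,0,0,0,0,0,0]
}}

```text
clock: 9.3
position: [544.9, -16.5, 43.1]
tcp_rot: [-179.1, 0.1, 93.8]
contact_force: [-16.4, 0.7, 19.4]
gripper_width: 0.296
```

Emit:
{"method": "apply_moves", "body": {
  "deltas": [0,-0.005,0,0,0,0,0,-0.004,0,0,0,0,0,0,0,0,0,0]
}}

```text
clock: 9.68
position: [544.7, -16.5, 43.1]
tcp_rot: [-179.7, 0.1, 93.8]
contact_force: [-4.8, -2.7, 10.0]
gripper_width: 0.291
```

Run:
```python
from h import *
shot("side","s5",270,120,120,90,6.6)
```

```text
(no output)
```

View pics/s5.png

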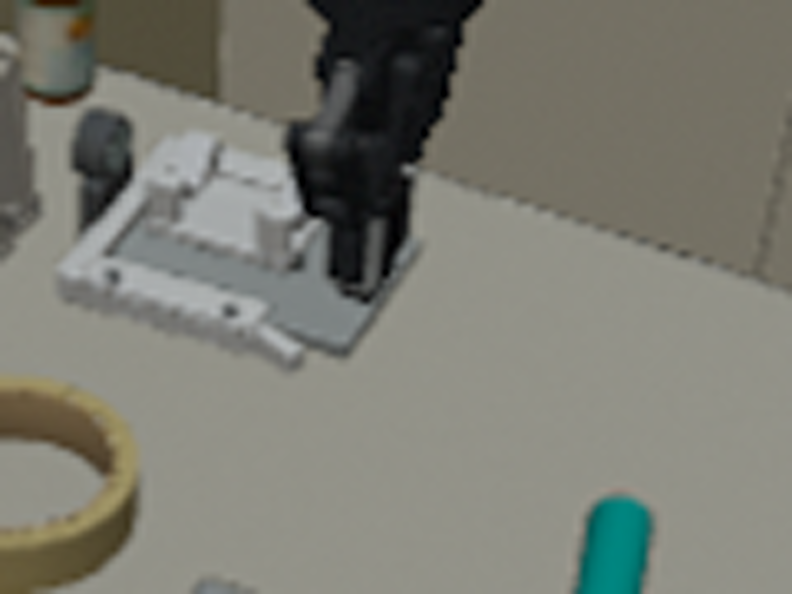

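Emit:
{"method": "apply_moves", "body": {
  "deltas": [0,0,0,0,0,0,0,0,0,0,0,0,0,0,0,0,0,0,0,0,-0.04,0,0,0,0,0,-0.08,0,0,0,0,0,-0.1,0,0,0],
  "jaw": 0.4
}}

```text
clock: 10.48
position: [546.7, -15.2, 152.7]
tcp_rot: [-179.9, 0.0, 93.8]
contact_force: [1.7, 0.2, -0.4]
gripper_width: 0.697
```

Run:
```python
from ov import *
a=np.linspace(0,2*np.pi,25)
L=[]
for s in(-35,35):
    P=[(s,12*np.cos(t),29+12*np.sin(t)) for t in a]; L+=list(zip(P[:-1],P[1:]))
L+=[((-35,12,29),(35,12,29)),((-35,-12,29),(35,-12,29))]
R=[(-33,26,6),(33,26,6),(33,-26,6),(-33,-26,6)];L+=list(zip(R,R[1:]+R[:1]))
p=(467.9,200.4,np.radians(2.1))
draw(np.load("pics/t1.npy"),"top","ovt2",p,L,265,218,40,45,13)
draw(np.load("pics/s1.npy"),"side","ovs2",p,L,290,200,45,45,13)
a=cv2.imread("pics/ovt2.png");b=cv2.imread("pics/ovs2.png")
cv2.imwrite("pics/ov2.png",cv2.resize(np.hstack([a,b]),(800,424)))
```

```text
(no output)
```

View pics/ov2.png

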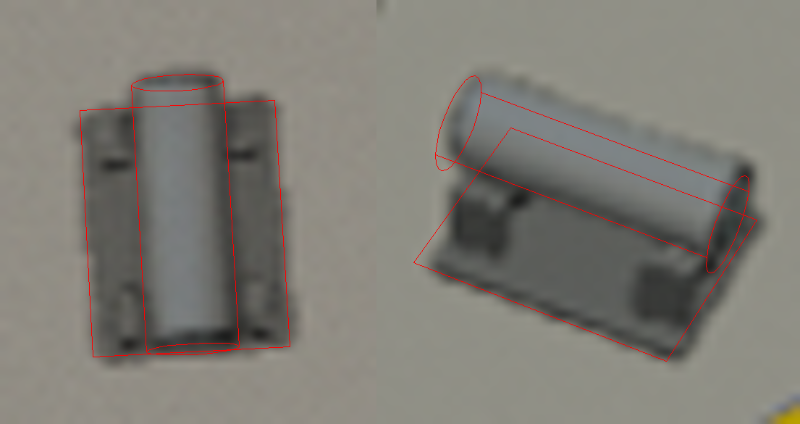

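Emit:
{"method": "apply_moves", "body": {
  "deltas": [0.0733,-0.0216,0,0,0,0,0.0733,-0.0216,0,0,0,0,0.0733,-0.0216,0,0,0,0,0.0733,-0.0216,0,0,0,0,0.0733,-0.0216,0,0,0,0,0.0733,-0.0216,0.005,0,0,0.0133,0,0,0,0,0,0,0,0,0,0,0,0]
}}

```text
clock: 11.48
position: [467.9, 199.9, 150.0]
tcp_rot: [-180.0, 0.0, 92.6]
contact_force: [-0.7, 0.2, -0.0]
gripper_width: 0.698
```

Run:
```python
from h import *
shot("side","s6",250,140,110,85,7)
shot("top","t6",335,150,75,110,5.4)
```

```text
(no output)
```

View pics/s6.png

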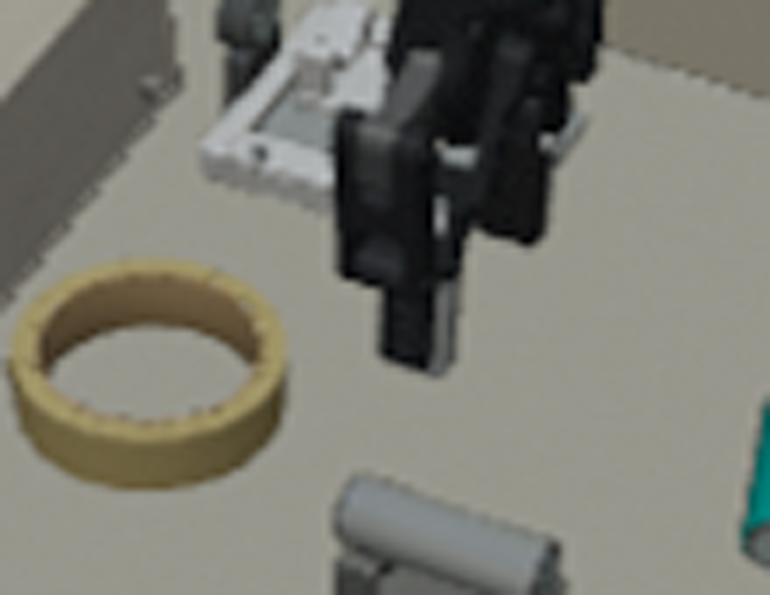

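View pics/t6.png

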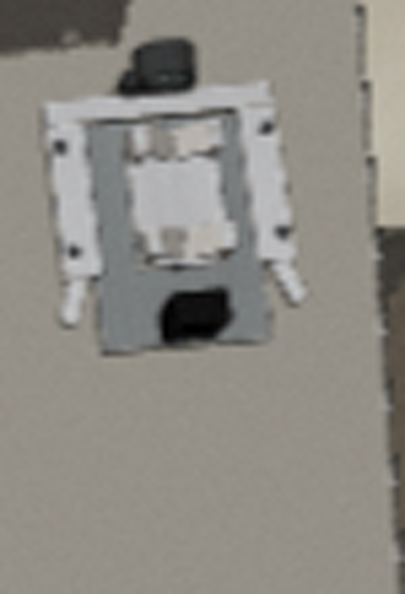

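Run:
```python
from fit import *
from ov import draw
T=("top",5.4,335,150)
o=[("top",q,l) for q,l in zip(conv([(101,354),(273,341)],*T[1:]),[(-55,40,8),(-55,-40,8)])]
x,r=fit(o,[590,-12,.06]);print(x[:2],np.degrees(x[2]),r.tolist())
p=(590.5,-12.0,np.radians(3.8))
L=[]
def quad(a,b,c,d,z):
    P=[(a,c,z),(b,c,z),(b,d,z),(a,d,z)];return list(zip(P,P[1:]+P[:1]))
L+=quad(-55,55,-40,40,8)+quad(-54,-38,-13,13,50)
for a in(-19,29): L+=quad(a,a+14,-20.5,20.5,44)+[((a,0,30),(a+14,0,30))]
draw(np.load("pics/t6.npy"),"top","ov3",p,L,340,160,60,65,10)
draw(np.load("pics/s5.npy"),"side","ov3s",p,L,270,130,66,54,11)
```

```text
[589.11816836 -12.20694202] 3.31153270941824 [[0.12, -0.01], [-0.12, 0.01]]
```

View pics/ov3.png

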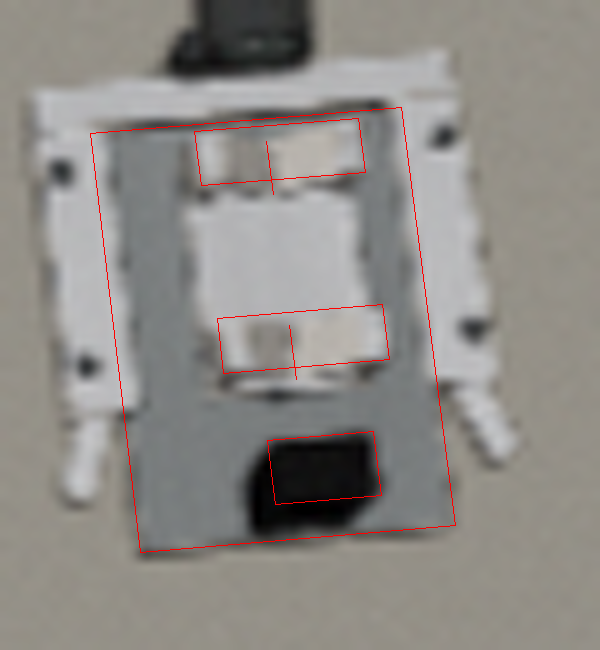

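View pics/ov3s.png

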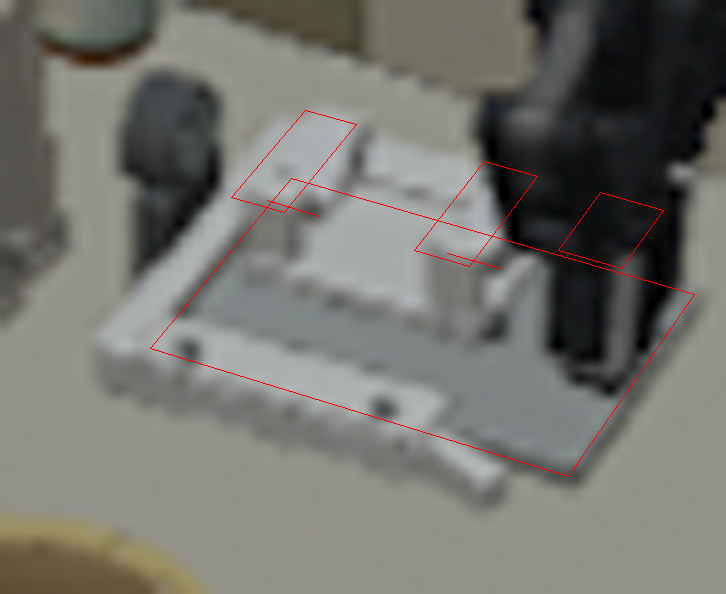

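Emit:
{"method": "apply_moves", "body": {
  "deltas": [0,0,0.08,0,0,0,0,0,0.08,0,0,0,0,0,0.04,0,0,0,0,0,0.02,0,0,0,0,0,0.006,0,0,0,0,0,0,0,0,0],
  "jaw": 0.4
}}

```text
clock: 12.32
position: [468.4, 200.0, 37.7]
tcp_rot: [179.9, -0.0, 92.6]
contact_force: [0.7, -0.5, -0.6]
gripper_width: 0.696
```

Run:
```python
from h import *
shot("side","s7",270,160,80,80,7.4)
```

```text
(no output)
```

View pics/s7.png

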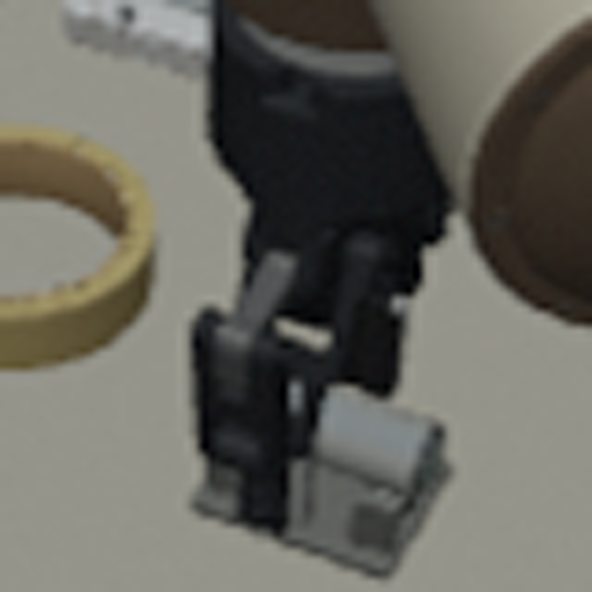

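Run:
```python
from h import *
for p in [(468.4,235,13),(468.4+11,235+7,13),(468.4-11,235+7,13),(468.4-11,227,13)]:
    print(p,(w2px("side",p)-[270,160]+.5)*7.4-.5)
for p in [(467.9-33,200.4+26,6),(467.9+33,200.4+26,6)]:
    print(p,(w2px("side",p)-[270,160]+.5)*7.4-.5)
```

```text
(468.4, 235, 13) [257.93874424 540.7916142 ]
(479.4, 242, 13) [213.86471025 541.86625023]
(457.4, 242, 13) [279.65506747 570.05825979]
(457.4, 227, 13) [303.55661577 537.57382147]
(434.9, 226.4, 6) [371.01013578 581.00463768]
(500.9, 226.4, 6) [176.13284452 498.25936831]
```

Emit:
{"method": "apply_moves", "body": {
  "deltas": [0,0,0,0,0,0,0,0,0,0,0,0,0,0,0,0,0,0,0,0,0,0,0,0,0,0,0,0,0,0],
  "jaw": -1
}}

```text
clock: 13.0
position: [468.0, 199.0, 38.0]
tcp_rot: [-180.0, 0.1, 92.7]
contact_force: [0.8, -4.5, 4.9]
gripper_width: 0.259
```

Emit:
{"method": "apply_moves", "body": {
  "deltas": [0,0,-0.01,0,0,0,0,0,-0.02,0,0,0,0,0,-0.04,0,0,0,0,0,-0.06,0,0,0,0,0,-0.05,0,0,0,0,0,-0.02,0,0,0,0,0,0,0,0,0]
}}

```text
clock: 13.88
position: [467.9, 200.1, 137.6]
tcp_rot: [180.0, -0.1, 92.6]
contact_force: [0.3, -0.5, -2.0]
gripper_width: 0.257
```

Run:
```python
from h import *
shot("side","s8",250,120,110,110,5.4)
```

```text
(no output)
```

View pics/s8.png

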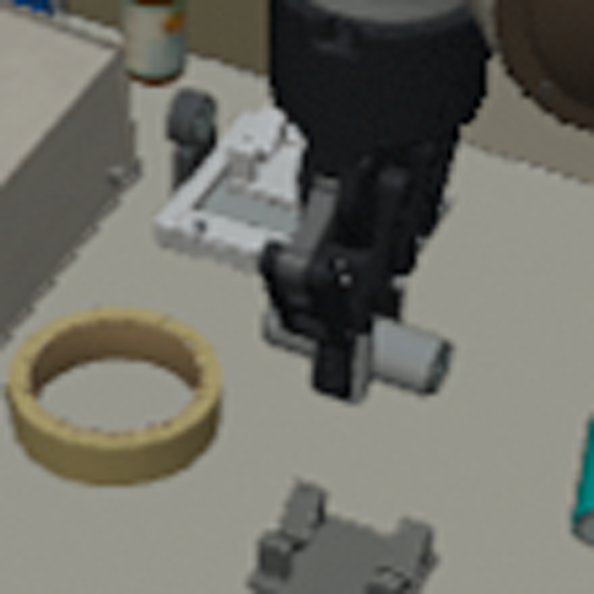

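Emit:
{"method": "apply_moves", "body": {
  "deltas": [-0.0273,0.0156,0,0,0,0,-0.0545,0.0311,0,0,0,0,-0.0545,0.0311,0,0,0,0,-0.0545,0.0311,0,0,0,0,-0.0545,0.0311,0,0,0,0,-0.0545,0.0311,0,0,0,0,-0.0545,0.0311,0,0,0,0,-0.0545,0.0311,0,0,0,0,-0.0273,0.0156,0,0,0,-0.0122,0,0,0.04,0,0,0,0,0,0.04,0,0,0,0,0,0.036,0,0,0,0,0,0,0,0,0,0,0,0,0,0,0]
}}

```text
clock: 15.68
position: [602.5, -12.7, 79.1]
tcp_rot: [-180.0, 0.0, 93.7]
contact_force: [-0.4, -0.8, -1.5]
gripper_width: 0.259
```

Run:
```python
from h import *
shot("side","s9",260,110,110,85,7)
shot("top","t9",335,150,75,110,5.4)
```

```text
(no output)
```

View pics/s9.png

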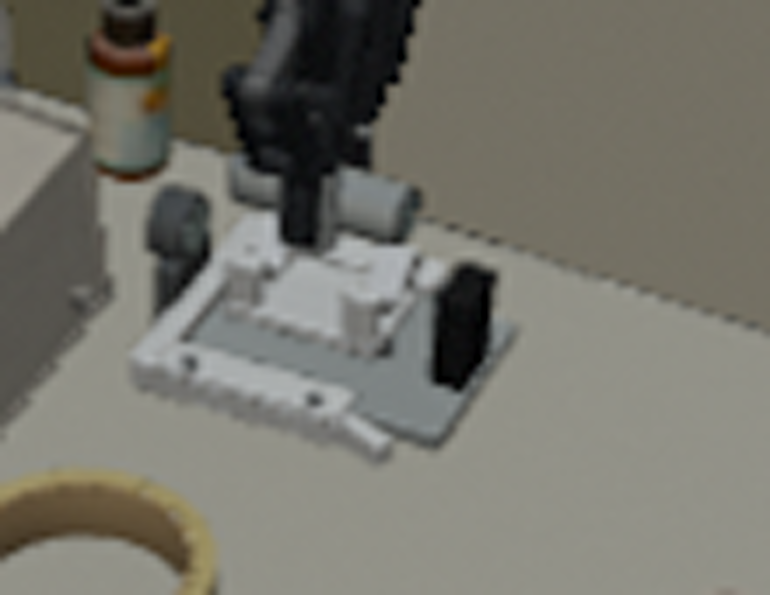

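View pics/t9.png

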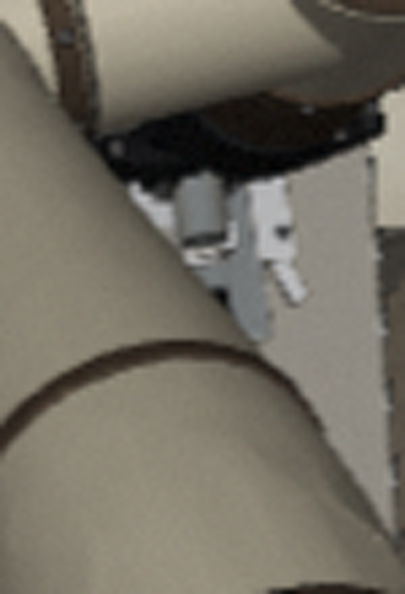

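Run:
```python
from h import *
a=np.radians(3.7)
for y in(-12,0,12):
    print((w2px("top",(602.5-35*np.cos(a)-y*np.sin(a),-12.7-35*np.sin(a)+y*np.cos(a),70))-[335,150]+.5)*5.4)
from mv import *
im=np.load("pics/t9.npy");crop(im,"t9b",360,180,35,35,16)
```

```text
[234.38767849 244.51436292]
[207.60087324 246.70054106]
[180.80849188 248.88717428]
```

View pics/t9b.png

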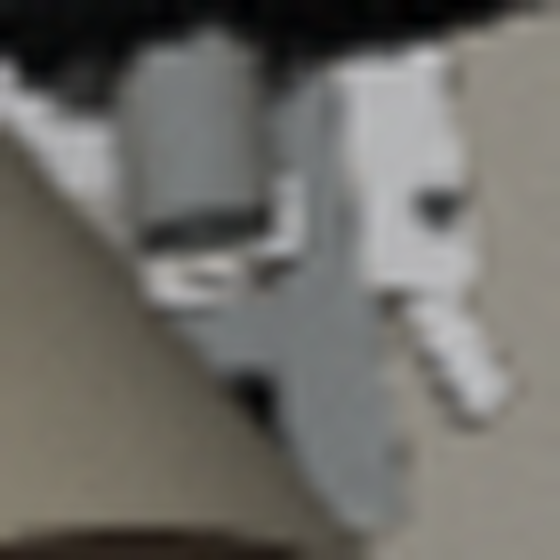

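Emit:
{"method": "apply_moves", "body": {
  "deltas": [0.001,0,0.01,0,0,0,0,0,0.01,0,0,0,0,0,0.01,0,0,0,0,0,0.008,0,0,0,0,0,0.003,0,0,0,0,0,0,0,0,0]
}}

```text
clock: 16.52
position: [602.1, -11.7, 58.5]
tcp_rot: [-180.0, 0.0, 93.7]
contact_force: [0.2, 0.4, -0.2]
gripper_width: 0.263
```

Emit:
{"method": "apply_moves", "body": {
  "deltas": [0,0,0.002,0,0,0,0,0,0.002,0,0,0,0,0,0.002,0,0,0,0,0,0,0,0,0]
}}

```text
clock: 17.02
position: [602.4, -11.9, 56.1]
tcp_rot: [180.0, 0.0, 93.7]
contact_force: [-0.4, -1.0, 1.2]
gripper_width: 0.258
```

Emit:
{"method": "apply_moves", "body": {
  "deltas": [0,0,0.002,0,0,0,0,0,0.002,0,0,0,0,0,0,0,0,0]
}}

```text
clock: 17.4
position: [602.4, -11.9, 54.0]
tcp_rot: [180.0, 0.0, 93.7]
contact_force: [-0.1, -2.6, 4.4]
gripper_width: 0.255
```

Emit:
{"method": "apply_moves", "body": {
  "deltas": [0,0,0.002,0,0,0,0,0,0.002,0,0,0,0,0,0,0,0,0]
}}

```text
clock: 17.77
position: [602.4, -11.9, 52.1]
tcp_rot: [180.0, 0.0, 93.7]
contact_force: [-1.7, -3.1, 7.2]
gripper_width: 0.256
```

Emit:
{"method": "apply_moves", "body": {
  "deltas": [-0.0012,0,0,0,0,0,0,0,0,0,0,0]
}}

```text
clock: 18.02
position: [602.6, -12.4, 52.2]
tcp_rot: [179.9, 0.0, 93.7]
contact_force: [-0.9, -1.9, 5.3]
gripper_width: 0.263
```

Run:
```python
from h import *
s=manip.sense();print(s["position"],s["contact_force"],s["torque"])
shot("side","s10",270,120,80,65,9)
s=manip.sense();print(s["position"],s["contact_force"],s["torque"])
```

```text
[602.61484961 -12.39407642  52.16367884] [-0.86127161 -1.85565777  5.2620993 ] [-0.67243392  0.2059758  -0.04751721]
[602.61715228 -12.37291775  52.14860404] [-1.22573593 -2.21198855  5.84680373] [-0.66773132  0.18175674 -0.06651864]
```

View pics/s10.png

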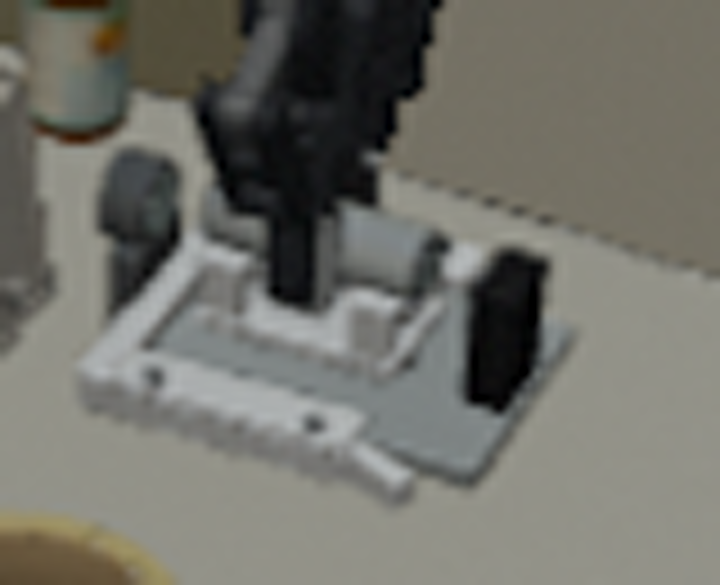

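Emit:
{"method": "apply_moves", "body": {
  "deltas": [-0.0016,0,0,0,0,0,0,0,0,0,0,0,0,0,0,0,0,0]
}}

```text
clock: 18.45
position: [602.7, -12.6, 52.1]
tcp_rot: [179.9, -0.0, 93.7]
contact_force: [-1.1, 0.7, 6.3]
gripper_width: 0.259
```

Emit:
{"method": "apply_moves", "body": {
  "deltas": [0.0004,0,0.002,0,0,0,0,0,0,0,0,0,0,0,0,0,0,0]
}}

```text
clock: 18.82
position: [602.7, -12.6, 51.3]
tcp_rot: [179.9, -0.0, 93.7]
contact_force: [-1.8, -0.6, 6.2]
gripper_width: 0.257
```

Run:
```python
from h import *
f=[];z=[]
for i in range(3):
    s=manip.sense();f.append(s["contact_force"]);z.append(s["position"]);vision.read_camera("side")
print(np.mean(f,0),np.mean(z,0))
```

```text
[-1.38627994 -0.5279456   6.57704111] [602.68820379 -12.5588655   51.26225852]
```

Emit:
{"method": "apply_moves", "body": {
  "deltas": [0,0,0.002,0,0,0,0,0,0,0,0,0,0,0,0,0,0,0]
}}

```text
clock: 19.35
position: [602.7, -12.6, 50.4]
tcp_rot: [179.9, -0.0, 93.7]
contact_force: [-1.4, -0.4, 7.0]
gripper_width: 0.266
```

Run:
```python
from h import *
f=[];z=[]
for i in range(3):
    s=manip.sense();f.append(s["contact_force"]);z.append(s["position"]);vision.read_camera("side")
print(np.mean(f,0),np.mean(z,0))
```

```text
[-1.4969402  -0.55095906  6.99478759] [602.68716925 -12.56450342  50.42379109]
```

Emit:
{"method": "apply_moves", "body": {
  "deltas": [0,0,0.002,0,0,0,0,0,0,0,0,0,0,0,0,0,0,0]
}}

```text
clock: 19.88
position: [602.7, -12.6, 49.6]
tcp_rot: [179.9, -0.0, 93.7]
contact_force: [-2.0, -0.6, 7.3]
gripper_width: 0.259
```

Run:
```python
from h import *
f=[];z=[]
for i in range(3):
    s=manip.sense();f.append(s["contact_force"]);z.append(s["position"]);vision.read_camera("side")
print(np.mean(f,0),np.mean(z,0))
```

```text
[-1.39552039 -0.57567846  7.95154191] [602.68242548 -12.55553026  49.58125929]
```

Emit:
{"method": "apply_moves", "body": {
  "deltas": [0,0,0.0014,0,0,0,0,0,0,0,0,0,0,0,0,0,0,0]
}}

```text
clock: 20.4
position: [602.7, -12.5, 49.0]
tcp_rot: [179.9, -0.0, 93.7]
contact_force: [-2.3, -0.3, 8.9]
gripper_width: 0.26
```

Run:
```python
from h import *
f=[];z=[]
for i in range(3):
    s=manip.sense();f.append(s["contact_force"]);z.append(s["position"]);vision.read_camera("side")
print(np.mean(f,0),np.mean(z,0))
```

```text
[-2.302614   -0.57671774  9.11265103] [602.69007923 -12.54824571  49.0064084 ]
```

Emit:
{"method": "apply_moves", "body": {
  "deltas": [0,0,0.0016,0,0,0,0,0,0,0,0,0,0,0,0,0,0,0]
}}

```text
clock: 20.92
position: [602.7, -12.6, 48.3]
tcp_rot: [179.9, -0.0, 93.7]
contact_force: [-3.0, -1.3, 9.7]
gripper_width: 0.257
```

Run:
```python
from h import *
f=[];z=[]
shot("side","s11",270,120,80,65,9)
for i in range(3):
    s=manip.sense();f.append(s["contact_force"]);z.append(s["position"]);vision.read_camera("side")
print(np.mean(f,0),np.mean(z,0),s["torque"])
```

```text
[-2.48725872 -0.46081253  9.87629868] [602.702707   -12.55980421  48.32126621] [-0.09046652  0.65022321 -0.09714044]
```

View pics/s11.png

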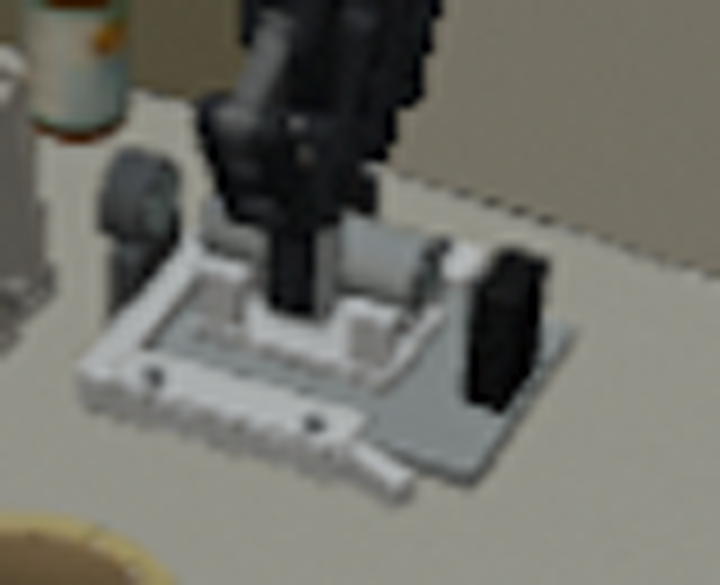

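Run:
```python
from h import *
a=w2px("side",(580,10,40));b=w2px("side",(580,10,32));print("8mm =",b-a)
# near-rear land front face patch + crop comparison
ims=[np.load(f"pics/{n}.npy") for n in("s9","s10","s11")]
g=[cv2.cvtColor(i,cv2.COLOR_BGR2GRAY).astype(np.float32) for i in ims]
for (x0,y0,w,h,nm) in [(305,148,12,14,"near land"),(306,165,30,14,"rail ref"),(292,148,8,10,"front near land")]:
  for k in (1,2):
    up=lambda q:cv2.resize(q,None,fx=8,fy=8,interpolation=cv2.INTER_CUBIC)
    t=up(g[0][y0:y0+h,x0:x0+w]);s=up(g[k][y0-5:y0+h+6,x0-3:x0+w+3])
    r=cv2.matchTemplate(s,t,cv2.TM_CCOEFF_NORMED);_,m,_,l=cv2.minMaxLoc(r);print(nm,k,m,l[0]/8-3,l[1]/8-5)
```

```text
8mm = [-0.13420088  2.50410751]
near land 1 0.11075317859649658 3.0 -4.5
near land 2 0.12668737769126892 3.0 -2.875
rail ref 1 0.9939361810684204 0.0 0.0
rail ref 2 0.9937763810157776 0.0 0.0
front near land 1 0.7755976319313049 -0.5 1.375
front near land 2 0.7143778800964355 -0.5 2.5
```

Run:
```python
from h import *
shot("top","t12",150,130,260,180,3)
s=manip.sense();print(s["clock"],s["position"],s["contact_force"],s["gripper_width"])
```

```text
21.175 [602.69547653 -12.55286372  48.32561632] [-2.38193997 -0.33381732  9.93171121] 0.25892138552273875
```

View pics/t12.png

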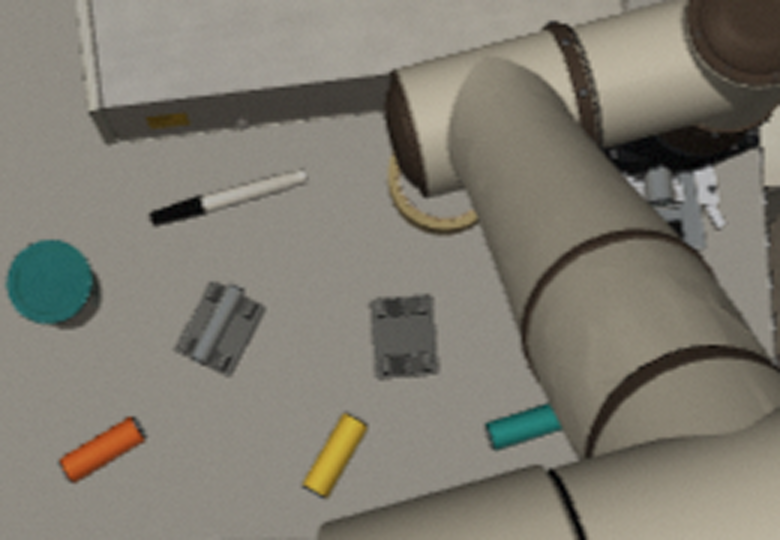

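Rest A at (404,337) is empty. The thin barrel, pen, tub and the visible part of the tape roll are where they were, and the forces are steady. Handing in.

```bash
python3 -c "
from workcell import manip
print(manip.hand_in())"
```

```text
the job is handed in; nothing more can be done
None
```

I handed the job in at about 21 s, with the thick barrel held pressed down in the V and the tray fully home. The hand-in gives no verdict.

- **Tray:** I took it by the grip block, lined it up with the dock and slid it in until the end stop held it. The push force rose to about 16 N with almost no further movement. The overhead picture taken after I let go agreed with the fully home position to about 1 mm.
- **Barrel:** I lifted it off its rest and laid it in the V at about the middle of the cradle. It first touched only the left flank (sideways force about -3 N), so I shifted it about 1 mm until the sideways force was nearly gone (about -0.4 N).
- **Press:** I pressed in 1 mm steps to about 10 N. Arm height puts the sink at about 7.5 mm of the 8 mm. A rough image match on one cradle land gave about 8 mm; the match on the other land failed.
- **Force disagreement:** The force was steady, but it was a little above the 9.5 N quoted for the bottom stop. The arm was still moving on the last step, so the cradle is either just short of the stop or just on it.
- **Other objects:** In the last overhead picture the thin barrel, pen, tub and look-alikes were not disturbed. The arm partly hid the tape roll and the turquoise look-alike, but what I could see of them had not moved.

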